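# Tip a microscope stage plate out of its pocket and rack it

### The job

The round white-topped stage plate lies sunk in the pocket of the dark microscope stage base. Push its edge down into the hollow beside the orange dot until the plate stays leaning by itself against the pocket wall with its other edge raised, let go of it, then take it by the raised edge and stand it on edge in the empty slot of the plate rack. Do not disturb the clear plate in the other slot, the multimeter, the phone or the side cutters.

Things in the scene. Friction and masses are not known exactly. Their poses are not given: they have to be found in the camera images.
- stage_base: Dark steel base, 124 x 128 mm, 51.5 mm high, fixed, with a pocket for the plate. Origin: centre of its underside, under the pocket's middle; z up; +x points to the orange dot on the rim. The pocket is round (radius 46.5 mm) on the -x half; the +x half has sides at y = +-46.5 mm, corners cut at 45 degrees and a flat end wall at x = 46.5 mm.
- pocket_seat (a point): Pocket's middle at seat height, 43.5 mm; axes of the base. The flat plate lies here, its top 2 mm below the rim, on a cross bar (x = -6 to 6.5 mm) and a narrow ledge round the -x wall. From the bar to the end wall (x = 6.5 to 46.5 mm) is an open well, 39.5 mm deep. Behind the bar (x = -39 to -6 mm) is a hollow 15 mm deep, room for a finger under the raised plate.
- press_spot (a point): A good place to push down: on the plate's top face (height 49.5 mm), 37 mm from the pocket's middle towards the dot. The plate rocks over the bar with 1 to 3 N; past 32 to 42 degrees, as friction allows, it overbalances, slides down the end wall into the well and stays leaning at 45 to 50 degrees, its other edge about 19 mm above the rim. Let go earlier, it falls back.
- stage_plate: The stage plate: a rigid disc, 90 mm in diameter, 6 mm thick, about 90 g, white on top, black below and round the rim. Origin: centre of its black face; z is its axis, from the black to the white face.
- stage_plate_mid (a point): The middle of the stage plate's thickness, on its axis; same axes as the plate.
- plate_rack: Fixed rack, foot 124 (x) x 100 (y) mm, with two slots for plates on edge, at x = -32 mm (empty) and x = 32 mm (clear plate). Origin: centre of underside; z up. Each slot is a 10 mm gap between grey cheeks (pairs at y = +-32 mm, 22 mm long), straight up to height 46 mm, flaring to 19 mm wide at 58 mm. The rim rests on two rods, 6 mm thick, along x at y = +-24 mm.
- free_slot (a point): Where the middle of the stage plate is when it stands in the empty slot: rack x = -32 mm, y = 0, height 55.6 mm. Same axes as the rack: x is the direction of the standing plate's axis (either way round).
- spare_plate: The clear plate, 90 mm in diameter, 6 mm thick, loose, standing in the other slot 64 mm from the empty one, top at 101 mm. Origin: centre of one face. Leave it alone.
- meter: Orange and grey multimeter, 142 (x) x 69 (y) x 42 mm, lying on the side opposite the rack. Origin: centre of its underside. Leave it alone.
- phone: Light blue smartphone lying flat beyond the stage base, 148 x 73 x 11 mm. Origin: centre of its underside. Leave it alone.
- cutters: Orange-handled side cutters lying flat, 40 x 122 x 10 mm. Origin: centre of the underside. Leave them alone.
There are look-alikes about, which are no part of the job. Leave any pink or yellow look-alike of the stage_plate alone.

How it is judged:
On the way:
1. the plate leans by itself in the pocket, tilted 30 to 70 degrees and within 40 mm of the pocket's middle, with nothing of the robot touching it (angle between stage_plate_mid's own z axis and vertical between 0.52 and 1.22 rad and horizontal distance between stage_plate_mid and stage_base below 0.04 m and height (world z) of stage_plate_mid below 0.07 m and contact force between the fingers and stage_plate below 0.05 N and linear speed of stage_plate below 0.03 m/s), for 0.2 s.
At the end, for the whole second after the job is handed in: the stage plate stands at rest on both rods in the empty slot: its middle within 10 mm sideways and along the slot and 6 mm in height of the slot's resting point, its axis within 0.25 rad of the rack's x axis (x of stage_plate_mid in the frame of free_slot between -0.01 and 0.01 m and y of stage_plate_mid in the frame of free_slot between -0.01 and 0.01 m and z of stage_plate_mid in the frame of free_slot between -0.006 and 0.006 m and angle between the z axis of stage_plate and the x axis of plate_rack, either way round below 0.25 rad and linear speed of stage_plate below 0.02 m/s and angular speed of stage_plate below 0.2 rad/s); the robot touches nothing.
It fails at once if the clear plate is moved by more than 15 mm (distance of spare_plate from where it was at the start of the episode above 0.015 m).
It fails at once if the multimeter, the phone or the side cutters are moved by more than 30 mm (distance of any of meter, phone, cutters from where it was at the start of the episode above 0.03 m).
It also fails if it takes over 53 s, if anything falls off the work surface, if the arm or the gripper's body presses on something with over 40 N, if the wrist force passes 120 N, or if a joint passes its speed limit or range.

### The arm

A 7-joint arm with a two-finger parallel gripper is mounted at the origin on a cart in front of the work surface, level with it; the furniture and walls round the work are solid. World frame = base frame: x ahead of the robot, y to its left, z up, the work surface at z = 0. Lengths are in m, angles in rad, forces in N, time in s.
With the tool pointing down it reaches from about 0.4 to 0.85 m from the base axis. Payload 4.5 kg.
Tool frame: the origin (TCP) lies between the finger pads; the fingertips stand r.tip_reach ahead of it and the grasp point (between the pads) lies 11 mm behind it (r.tip_reach is the distance from the TCP to the fingertips, in m); z points along the fingers, y is the line along which they close (so a half turn about z gives the same grasp; the last joint's range is limited). The gripper opens to 88 mm and grips with 3 to 60 N. Pads are 18 mm wide; open, the fingers measure 123 mm over their backs; the gripper's body (75 mm by 187 mm) begins 45 mm behind the grasp point.
Start: joints at [0.034, 0.689, -0.195, 1.565, 0.157, 0.902, -0.215], TCP at [0.625, 0, 0.247] pointing down, gripper open.
Joint ranges: [-3.01, 3.01], [-0.46, 2.08], [-1.47, 1.51], [0.13, 2.56], [-1, 4.14], [0.04, 2.09], [-2.66, 2.66]. Speed limits (rad/s): [2.57, 2.57, 3.14, 3.14, 3.14, 3.14, 3.14].

### API

Orientations are given as a unit quaternion [x, y, z, w].
In Python, from plant import r, vision, workorder gives the robot as it stands.
- The arm moves only by the tool drive_tool, never from a script. Its argument "targets" is a list of rows, each an object of numbers: "tx", "ty", "tz": the shift along the world's x, y, z in units of 0.03 m (1.0 is 0.03 m); "wx", "wy", "wz": the turn, a rotation vector about the world's x, y, z in units of 60 degrees (1.0 is 60 degrees); "claw": the opening, from -1 (shut) to 1 (fully open). A call has exactly 8 rows; each row shifts and turns the commanded pose from where the row before left it; what a row does not reach is not made up. A row lasts 1/10 s, in which the tool goes at most 50 mm and 8.59 degrees, less where a joint would pass 70% of its speed; a pose out of reach is approached as far as the arm can. A call with a number of a shift or a turn outside -1 to 1 is refused whole. A call with a gripper value outside its range is refused whole. The fingers move at their own pace and stop on an object; "force" is the grip in N (left out, the last holds). Time passes only in rows, so rows that do not move let the fingers close, or fill a call up. It gives the time, the measured TCP pose, the force, the opening and the grip force at its end, in the units of the state.
- r.get_state(): the state, without advancing time (a new reading comes with each control period).
- vision.snapshot(name): name is "scene" or "side" or "wrist"; returns a dict with "image" (420x560x3 uint8, blue, green, red), "range_z" (420x560 float32, m along the optical axis (not along the pixel's ray), 0 where there is no reading), "K" (3x3 intrinsics, pixels), "cam_to_world" (4x4, takes a point from camera to world coordinates). Camera axes: x right, y up, looking along -z (the intrinsics and any distortion apply to the point x, -y, -z); pixel columns grow to the right and rows downward; lengths in m; the calibration is good to about 2 mm. A picture is of the moment at which its call begins.
- workorder.finish_job(): hands the job in; it is judged then, once.
The state is a dict: "clock": time; "q": joint angles; "qd": joint speeds; "joint_torque": joint torques, N m; "tool_pos": TCP position; "eef_rot": TCP orientation; "contact_force": force on the tool from outside, world axes, zero at the start; "moment": the same for the moment, N m; "opening": opening from 0.0 (shut) to 1.0 (fully open); "finger_force": force on a finger pad.
Only numpy, scipy, OpenCV 4.12 (cv2) and the standard library are available. Lean on these libraries where they do the work, as an engineer would, in place of code of your own. Each camera call takes 0.05 s, during which the arm holds its last target. There are 200 camera calls.

## Working session

There is one attempt and no reset: what is moved stays moved. The work goes in short steps, Python scripts to look and compute and a tool call to move; the robot and the scene stay as the last step left them, time stands still between calls to the robot, and variables do not carry over. Pictures are saved under pics/ and viewed, at most 10 in all, crops included, and the job is handed in when it is done.

Besides the shell and the picture viewer there is one more tool, called after "Call:" as a command line: name --argument value ..., lists and objects as JSON in quotes. drive_tool: Moves the arm, as the interface text tells. Its arguments: {"type":"object","properties":{"targets":{"type":"array","items":{"type":"object","properties":{"tx":{"type":"number"},"ty":{"type":"number"},"tz":{"type":"number"},"wx":{"type":"number"},"wy":{"type":"number"},"wz":{"type":"number"},"claw":{"type":"number"}}}},"force":{"type":"number"}},"required":["targets"]}

```bash
ls; mkdir -p pics; cat > h.py <<'E'
import numpy as np, cv2
from plant import r, vision, workorder
def snap(n,save=None):
    s=vision.snapshot(n)
    if save: cv2.imwrite('pics/'+save,s['image'])
    return s
def pts(s):
    z=s['range_z'];K=s['K'];h,w=z.shape
    v,u=np.mgrid[:h,:w]
    P=np.stack([(u-K[0,2])/K[0,0]*z,-(v-K[1,2])/K[1,1]*z,-z,np.ones_like(z)],-1)
    W=P@np.array(s['cam_to_world']).T
    W=W[...,:3]; W[z<=0]=np.nan
    return W
E
python3 - <<'E'
from h import *
s=snap('scene','scene.png');t=snap('side','side.png')
np.savez('s0.npz',**s);np.savez('t0.npz',**t)
a=np.hstack([s['image'],t['image']])
cv2.imwrite('pics/both.png',cv2.resize(a,(800,300)))
print(r.get_state(),r.tip_reach,s['K'],s['cam_to_world'],t['cam_to_world'])
E
```

```text
pics
{'clock': 0.1, 'q': array([ 0.03379408,  0.68989636, -0.1944921 ,  1.56623298,  0.1572991 ,
        0.90252088, -0.21512022]), 'qd': array([-0.00190389, -0.00174732, -0.00038283, -0.00102056, -0.0011063 ,
        0.00022553,  0.00113091]), 'joint_torque': array([-3.08775299e-03, -5.28501892e+01, -1.27141513e+00, -1.53837240e+01,
       -5.25604945e-02,  1.96265515e-03,  5.71585565e-05]), 'tool_pos': array([ 6.24441241e-01, -5.55397285e-05,  2.45993745e-01]), 'eef_rot': array([ 7.07092751e-01,  7.07120319e-01, -6.38058321e-04, -5.37641270e-04]), 'contact_force': array([-0.36469786,  0.34415836,  0.48198665]), 'moment': array([-0.04845716, -0.0651046 ,  0.06307613]), 'finger_force': 0.0, 'opening': 0.9957414662925899} 0.008 [[411.18593542   0.         279.67321408]
 [  0.         411.18593542 198.6665946 ]
 [  0.           0.           1.        ]] [[-8.88813925e-01  3.17885556e-01 -3.30088746e-01  1.30960670e-01]
 [-4.58267877e-01 -6.15596937e-01  6.41116966e-01  7.22060912e-01]
 [ 6.00201939e-04  7.21102756e-01  6.92827869e-01  8.29997032e-01]
 [ 0.00000000e+00  0.00000000e+00  0.00000000e+00  1.00000000e+00]] [[-0.99948184  0.03164522 -0.00588492  0.49687227]
 [-0.02064064 -0.48983069  0.87157321  0.91747191]
 [ 0.02469851  0.87124306  0.49023005  0.5763878 ]
 [ 0.          0.          0.          1.        ]]
```

View pics/scene.png

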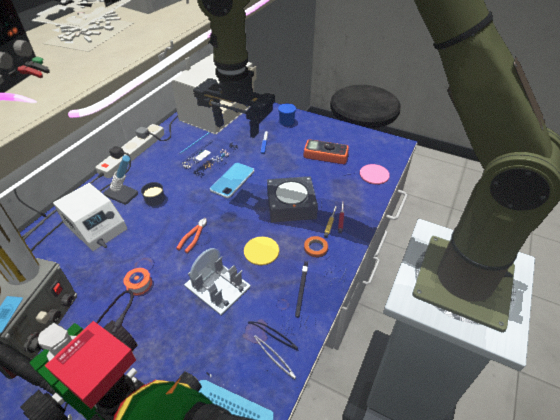

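View pics/side.png

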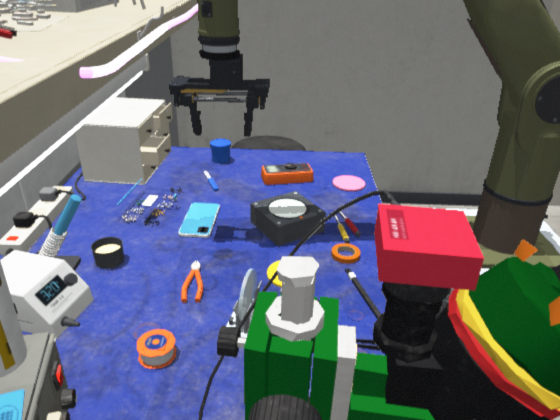

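The scene view shows one white disc in the dark base at (293,192). The possible mix-ups are the pink disc (375,174), the yellow disc (262,250) and the clear plate in the rack (205,265). By the description I choose the white one, and check it in a close crop.

```bash
python3 - <<'E'
from h import *
s=dict(np.load('s0.npz'));t=dict(np.load('t0.npz'))
A=cv2.resize(s['image'][165:230,255:330],None,fx=5,fy=5,interpolation=cv2.INTER_CUBIC)
B=cv2.resize(s['image'][235:320,175:255],None,fx=5,fy=5,interpolation=cv2.INTER_CUBIC)
im=np.zeros((430,780,3),np.uint8);im[:A.shape[0],:375]=A;im[:425,380:780]=B
cv2.imwrite('pics/crop.png',im)
for n,d in(('scene',s),('side',t)):
    W=pts(d);hsv=cv2.cvtColor(d['image'],cv2.COLOR_BGR2HSV)
    # white plate
    m=(hsv[...,1]<50)&(hsv[...,2]>140)&(abs(W[...,2]-.0495)<.008)&(W[...,0]>.3)&(W[...,0]<.8)&(abs(W[...,1])<.3)
    nl,lab,st,c=cv2.connectedComponentsWithStats(m.astype(np.uint8))
    for i in range(1,nl):
        if st[i,4]>40: print(n,'white',c[i],st[i],np.nanmean(W[lab==i],0))
    # base rim
    m=(abs(W[...,2]-.0515)<.006)&(hsv[...,2]<110)&(W[...,0]>.3)&(W[...,0]<.8)&(W[...,1]<.2)
    nl,lab,st,c=cv2.connectedComponentsWithStats(m.astype(np.uint8))
    for i in range(1,nl):
        if st[i,4]>100:
            p=W[lab==i]; print(n,'rim',c[i],st[i],np.median(p,0),cv2.minAreaRect((p[:,:2]*1000).astype(np.float32)))
    m=cv2.inRange(hsv,(5,120,120),(25,255,255))>0
    m&=(W[...,2]>.04)&(W[...,2]<.07)
    nl,lab,st,c=cv2.connectedComponentsWithStats(m.astype(np.uint8))
    for i in range(1,nl):
        p=W[lab==i].mean(0)
        if p[0]<.8: print(n,'orange',c[i],st[i,4],p)
E
```

```text
scene white [291.23106796 192.0368932 ] [276 182  32  21 515] [ 0.4871079  -0.04011844  0.04828191]
scene rim [391.85344828   4.24137931] [367   0  51  10 116] [ 0.66257121 -1.61962152  0.05137319] ((660.6663818359375, -1615.1168212890625), (30.59588050842285, 277.30718994140625), 89.91924285888672)
scene rim [290.41810345 195.85201149] [267 178  51  33 696] [ 0.48416389 -0.02013648  0.04973911] ((486.9083251953125, -37.63200378417969), (127.84352111816406, 126.56798553466797), 33.81352996826172)
scene orange [293.5 205. ] 2 [0.4581985  0.00504625 0.04996313]
side white [286.96276596 207.54255319] [269 198  37  20 564] [ 0.48621171 -0.04122603  0.04753261]
side rim [287.65275708 213.21311475] [251 196  75  32 671] [ 0.49015153 -0.00996448  0.04899122] ((484.79498291015625, -36.28441619873047), (129.35250854492188, 123.8824462890625), 33.310203552246094)
side orange [300.71428571 217.        ] 7 [0.45552981 0.00568113 0.05039368]
side orange [524.         239.85714286] 7 [-0.01160293  0.06785118  0.04809821]
side orange [520. 242.] 1 [-0.00612556  0.0655381   0.04103561]
```

View pics/crop.png

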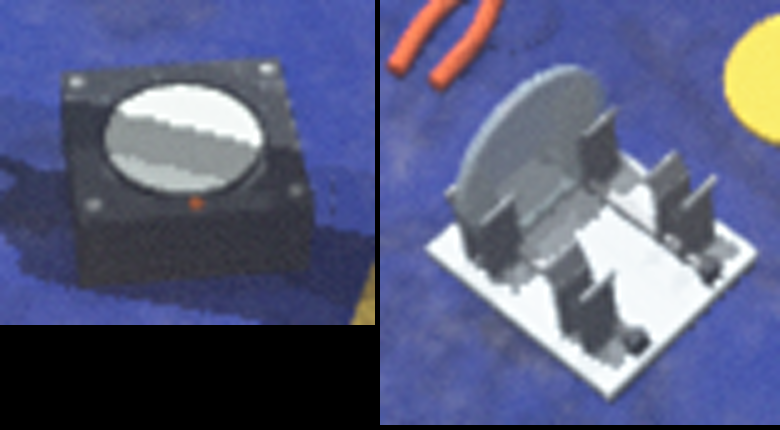

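The crop confirms the choice: a white disc in the dark base, with the orange dot at scene pixel (293.5,205). In the rack, the clear plate fills the far slot and the empty slot is the near, lower-right one. Next I measure the rack, the meter and the base direction.

```bash
python3 - <<'E'
from h import *
s=dict(np.load('s0.npz'))
W=pts(s);hsv=cv2.cvtColor(s['image'],cv2.COLOR_BGR2HSV)
def comp(m,name,amin=60):
    nl,lab,st,c=cv2.connectedComponentsWithStats(m.astype(np.uint8))
    for i in range(1,nl):
        if st[i,4]>=amin:
            p=W[lab==i]; print(name,c[i].round(),st[i,4],'med',np.median(p,0).round(4),'zmax',p[:,2].max().round(3),cv2.minAreaRect((p[:,:2]*1000).astype(np.float32)))
v,u=np.mgrid[:420,:560]
roi=(u>175)&(u<255)&(v>235)&(v<320)
z=W[...,2]
ok=roi&(hsv[...,1]<90)&~np.isnan(z)
print(np.histogram(z[ok],bins=np.arange(-.005,.11,.005)))
comp(ok&(z>-.003)&(z<.02)&(hsv[...,2]>90),'foot')
comp(ok&(z>.062),'clear')
comp(roi&(z>.045)&(z<.062),'cheektops',3)
comp(cv2.inRange(hsv,(0,120,100),(25,255,255))>0,'orange',100)
# nearest-plane approach for the foot: corner rays onto the top
m=(roi&(hsv[...,1]<70)&(hsv[...,2]>170)).astype(np.uint8)
cs,_=cv2.findContours(m,cv2.RETR_EXTERNAL,cv2.CHAIN_APPROX_NONE)
h=cv2.convexHull(np.vstack([c for c in cs if cv2.contourArea(c)>20]))
print(cv2.approxPolyDP(h,4,True)[:,0])
for q in cv2.approxPolyDP(h,4,True)[:,0]: print(q,W[q[1],q[0]])
E
```

```text
(array([157, 183, 919, 126, 136,  77,  80,  79,  92,  78, 101, 122, 112,
        38,  48,  45,  43,  39,  43,  43,  41,   3]), array([-0.005,  0.   ,  0.005,  0.01 ,  0.015,  0.02 ,  0.025,  0.03 ,
        0.035,  0.04 ,  0.045,  0.05 ,  0.055,  0.06 ,  0.065,  0.07 ,
        0.075,  0.08 ,  0.085,  0.09 ,  0.095,  0.1  ,  0.105]))
foot [218. 290.] 1343 med [0.5105 0.2981 0.007 ] zmax 0.02 ((520.4183349609375, 291.5439453125), (120.30900573730469, 130.75669860839844), 71.70098876953125)
clear [203. 260.] 331 med [0.5513 0.287  0.0804] zmax 0.102 ((552.7279052734375, 284.2345886230469), (86.21353912353516, 9.685776710510254), 78.125244140625)
cheektops [204. 268.] 202 med [0.5495 0.2906 0.0538] zmax 0.062 ((546.255615234375, 285.8468017578125), (87.79915618896484, 25.949695587158203), 68.0761489868164)
cheektops [232. 270.] 51 med [0.4919 0.2639 0.0517] zmax 0.058 ((491.9212951660156, 263.5647277832031), (21.511430740356445, 10.168089866638184), 71.73812103271484)
cheektops [238. 274.] 18 med [0.4723 0.2708 0.0547] zmax 0.058 ((471.8192443847656, 267.95867919921875), (21.2551651000976
[... 714 characters left out ...]
nan nan nan] zmax nan ((361.66015625, 76.42237854003906), (55.508548736572266, 57.43503189086914), 28.24762725830078)
orange [137. 279.] 299 med [nan nan nan] zmax nan ((688.8116455078125, 370.8550720214844), (53.72328186035156, 59.9122200012207), 22.609664916992188)
orange [130. 400.] 237 med [nan nan nan] zmax nan ((358.8060302734375, 633.476806640625), (63.7094612121582, 19.117307662963867), 73.28193664550781)
[[250 285]
 [220 313]
 [184 284]
 [198 256]
 [213 248]]
[250 285] [ 0.45416578  0.24952568 -0.00324172]
[220 313] [0.47204894 0.35083537 0.00791232]
[184 284] [0.59154303 0.32425874 0.00588303]
[198 256] [0.55748714 0.29373692 0.09791852]
[213 248] [0.54637492 0.25245904 0.08747447]
```

Call:
drive_tool --targets '[{"tx": -0.65,"ty": -0.04,"tz": -0.65,"wz": 0.07,"claw": -1},{"tx": -0.65,"ty": -0.04,"tz": -0.65,"wz": 0.07,"claw": -1},{"tx": -0.65,"ty": -0.04,"tz": -0.65,"wz": 0.07,"claw": -1},{"tx": -0.65,"ty": -0.04,"tz": -0.65,"wz": 0.07,"claw": -1},{"tx": -0.65,"ty": -0.04,"tz": -0.65,"wz": 0.07,"claw": -1},{"tx": -0.65,"ty": -0.04,"tz": -0.65,"wz": 0.07,"claw": -1},{"tx": -0.65,"ty": -0.04,"tz": -0.65,"wz": 0.07,"claw": -1},{"tx": -0.65,"ty": -0.04,"tz": -0.65,"wz": 0.07,"claw": -1}]' --force 10

```text
validation failed for argument at $.ta...
```

Call:
drive_tool --targets '[{"tx": -0.65,"ty": -0.04,"tz": -0.65,"wx": 0,"wy": 0,"wz": 0.07,"claw": -1},{"tx": -0.65,"ty": -0.04,"tz": -0.65,"wx": 0,"wy": 0,"wz": 0.07,"claw": -1},{"tx": -0.65,"ty": -0.04,"tz": -0.65,"wx": 0,"wy": 0,"wz": 0.07,"claw": -1},{"tx": -0.65,"ty": -0.04,"tz": -0.65,"wx": 0,"wy": 0,"wz": 0.07,"claw": -1},{"tx": -0.65,"ty": -0.04,"tz": -0.65,"wx": 0,"wy": 0,"wz": 0.07,"claw": -1},{"tx": -0.65,"ty": -0.04,"tz": -0.65,"wx": 0,"wy": 0,"wz": 0.07,"claw": -1},{"tx": -0.65,"ty": -0.04,"tz": -0.65,"wx": 0,"wy": 0,"wz": 0.07,"claw": -1},{"tx": -0.65,"ty": -0.04,"tz": -0.65,"wx": 0,"wy": 0,"wz": 0.07,"claw": -1}]' --force 10

```text
clock: 0.9
tool_pos: [0.4682, -0.0097, 0.0901]
eef_rot: [0.471, 0.882, 0.0, -0.0]
contact_force: [-0.4, -1.6, -1.1]
opening: 0.298
finger_force: 0.0
```

Call:
drive_tool --targets '[{"tx": 0,"ty": 0,"tz": -0.2,"wx": 0,"wy": 0,"wz": 0,"claw": -1},{"tx": 0,"ty": 0,"tz": -0.2,"wx": 0,"wy": 0,"wz": 0,"claw": -1},{"tx": 0,"ty": 0,"tz": -0.2,"wx": 0,"wy": 0,"wz": 0,"claw": -1},{"tx": 0,"ty": 0,"tz": -0.2,"wx": 0,"wy": 0,"wz": 0,"claw": -1},{"tx": 0,"ty": 0,"tz": -0.2,"wx": 0,"wy": 0,"wz": 0,"claw": -1},{"tx": 0,"ty": 0,"tz": -0.15,"wx": 0,"wy": 0,"wz": 0,"claw": -1},{"tx": 0,"ty": 0,"tz": -0.1,"wx": 0,"wy": 0,"wz": 0,"claw": -1},{"tx": 0,"ty": 0,"tz": -0.1,"wx": 0,"wy": 0,"wz": 0,"claw": -1}]'

```text
clock: 1.7
tool_pos: [0.4692, -0.0095, 0.05]
eef_rot: [0.473, 0.881, 0.0, 0.0]
contact_force: [0.4, -0.2, -0.4]
opening: 0.003
finger_force: 0.2
```

Call:
drive_tool --targets '[{"tx": 0,"ty": 0,"tz": -0.1,"wx": 0,"wy": 0,"wz": 0,"claw": -1},{"tx": 0,"ty": 0,"tz": -0.1,"wx": 0,"wy": 0,"wz": 0,"claw": -1},{"tx": 0,"ty": 0,"tz": -0.1,"wx": 0,"wy": 0,"wz": 0,"claw": -1},{"tx": 0,"ty": 0,"tz": -0.1,"wx": 0,"wy": 0,"wz": 0,"claw": -1},{"tx": 0,"ty": 0,"tz": -0.05,"wx": 0,"wy": 0,"wz": 0,"claw": -1},{"tx": 0,"ty": 0,"tz": 0,"wx": 0,"wy": 0,"wz": 0,"claw": -1},{"tx": 0,"ty": 0,"tz": 0,"wx": 0,"wy": 0,"wz": 0,"claw": -1},{"tx": 0,"ty": 0,"tz": 0,"wx": 0,"wy": 0,"wz": 0,"claw": -1}]'

```text
clock: 2.5
tool_pos: [0.469, -0.0095, 0.0369]
eef_rot: [0.473, 0.881, 0.0, 0.0]
contact_force: [-0.4, 0.2, 2.0]
opening: 0.011
finger_force: 2.2
```

```bash
python3 - <<'E'
from h import *
a=snap('scene')['image'][120:230,225:335];b=snap('wrist')['image']
im=np.hstack([cv2.resize(a,(400,400),interpolation=2),cv2.resize(b,(400,400))])
cv2.imwrite('pics/p1.png',im)
E
```

```text
(no output)
```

View pics/p1.png

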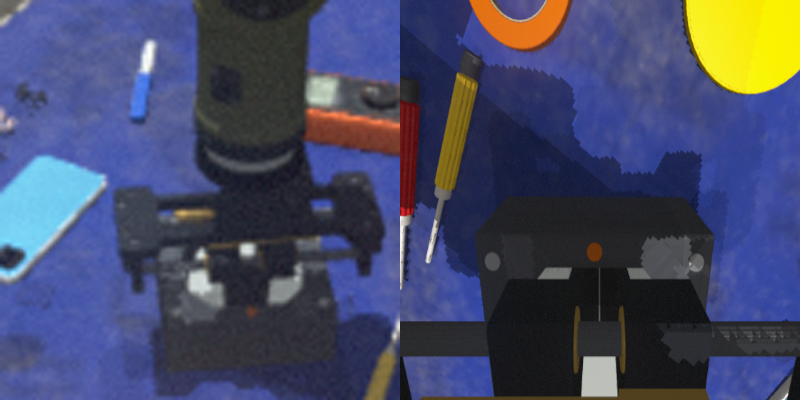

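The picture shows the plate tilted under the closed fingers at left pixel (250,260), with the finger still pressing it at about 2 N. I push a little further, then lift off.

Call:
drive_tool --targets '[{"tx": 0,"ty": 0,"tz": -0.1,"wx": 0,"wy": 0,"wz": 0,"claw": -1},{"tx": 0,"ty": 0,"tz": -0.1,"wx": 0,"wy": 0,"wz": 0,"claw": -1},{"tx": 0,"ty": 0,"tz": 0,"wx": 0,"wy": 0,"wz": 0,"claw": -1},{"tx": 0,"ty": 0,"tz": 0,"wx": 0,"wy": 0,"wz": 0,"claw": -1},{"tx": 0,"ty": 0,"tz": 0,"wx": 0,"wy": 0,"wz": 0,"claw": -1},{"tx": 0,"ty": 0,"tz": 0,"wx": 0,"wy": 0,"wz": 0,"claw": -1},{"tx": 0,"ty": 0,"tz": 0,"wx": 0,"wy": 0,"wz": 0,"claw": -1},{"tx": 0,"ty": 0,"tz": 0,"wx": 0,"wy": 0,"wz": 0,"claw": -1}]'

```text
clock: 3.4
tool_pos: [0.4691, -0.0093, 0.0338]
eef_rot: [0.472, 0.881, 0.001, 0.001]
contact_force: [-4.4, 2.0, 41.5]
opening: 0.003
finger_force: 28.8
```

Call:
drive_tool --targets '[{"tx": 0,"ty": 0,"tz": 0.2,"wx": 0,"wy": 0,"wz": 0,"claw": -1},{"tx": 0,"ty": 0,"tz": 0.4,"wx": 0,"wy": 0,"wz": 0,"claw": -1},{"tx": 0,"ty": 0,"tz": 0.6,"wx": 0,"wy": 0,"wz": 0,"claw": -1},{"tx": 0,"ty": 0,"tz": 0.9,"wx": 0,"wy": 0,"wz": 0,"claw": -1},{"tx": 0.3,"ty": -0.4,"tz": 0.9,"wx": 0,"wy": 0,"wz": -0.14,"claw": -1},{"tx": 0.3,"ty": -0.4,"tz": 0.9,"wx": 0,"wy": 0,"wz": -0.14,"claw": -1},{"tx": 0.3,"ty": -0.4,"tz": 0.9,"wx": 0,"wy": 0,"wz": -0.14,"claw": -1},{"tx": 0.3,"ty": -0.4,"tz": 0.9,"wx": 0,"wy": 0,"wz": -0.14,"claw": -1}]'

```text
clock: 4.2
tool_pos: [0.5051, -0.0583, 0.2028]
eef_rot: [0.709, 0.705, 0.0, -0.0]
contact_force: [0.7, -0.6, -0.9]
opening: 0.003
finger_force: 0.0
```

```bash
cat > m.py <<'E'
from h import *
C=np.array([.4865,-.0388]);d=np.array([-.553,.833]);e=np.array([.833,.553])
for n in('scene','side'):
    s=snap(n);W=pts(s);hsv=cv2.cvtColor(s['image'],cv2.COLOR_BGR2HSV)
    B=np.stack([(W[...,:2]-C)@d,(W[...,:2]-C)@e,W[...,2]],-1)*1000
    m=(abs(B[...,0])<47)&(abs(B[...,1])<47)&(B[...,2]>8)&(B[...,2]<85)&(hsv[...,2]>110)&(hsv[...,1]<60)
    p=B[m]
    for _ in range(3):
        c=p.mean(0);nv=np.linalg.svd(p-c,full_matrices=False)[2][2];nv*=np.sign(nv[2]);p=p[abs((p-c)@nv)<3]
    print(n,len(p),'c',c.round(1),'n',nv.round(3),'tilt',np.degrees(np.arccos(nv[2])).round(1),'top',p[p[:,2].argmax()].round(1),'low',p[:,2].min())
E
python3 m.py; python3 -c "
from h import *
print(r.get_state()['tool_pos'],r.get_state()['q'],r.get_state()['contact_force'])"
```

```text
scene 345 c [ 5.8 -1.5 51.6] n [ 0.764 -0.023  0.645] tilt 49.8 top [-13.1   2.2  75.4] low 29.532857781436327
side 426 c [ 5.2 -4.3 53.4] n [ 0.761 -0.035  0.648] tilt 49.6 top [-12.5   3.4  76.3] low 30.24737331664218
[ 0.50828673 -0.05982305  0.20466275] [ 0.15380845  0.6049407  -0.20266798  1.95578807  0.20944969  0.59251594
 -0.19317385] [ 0.56304453  0.35870782 -0.75567231]
```

The plate leans by itself at about 50°, its raised edge at height about 75 mm. Now I turn and tilt the tool to face that edge.

Call:
drive_tool --targets '[{"tx": 0.1,"ty": -0.2,"tz": 0,"wx": 0,"wy": 0,"wz": -0.134,"claw": -0.3},{"tx": 0.1,"ty": -0.2,"tz": 0,"wx": 0,"wy": 0,"wz": -0.134,"claw": -0.3},{"tx": 0.1,"ty": -0.2,"tz": 0,"wx": 0,"wy": 0,"wz": -0.134,"claw": -0.3},{"tx": 0.1,"ty": -0.2,"tz": 0,"wx": 0,"wy": 0,"wz": -0.134,"claw": -0.3},{"tx": 0.1,"ty": -0.2,"tz": 0,"wx": 0,"wy": 0,"wz": -0.134,"claw": -0.3},{"tx": 0.1,"ty": -0.2,"tz": 0,"wx": 0,"wy": 0,"wz": -0.134,"claw": -0.3},{"tx": 0.1,"ty": -0.2,"tz": 0,"wx": 0,"wy": 0,"wz": -0.134,"claw": -0.3},{"tx": 0,"ty": 0,"tz": 0,"wx": 0.111,"wy": 0.074,"wz": 0,"claw": -0.3}]'

```text
clock: 5.1
tool_pos: [0.5238, -0.0936, 0.2006]
eef_rot: [0.953, 0.293, -0.023, -0.069]
contact_force: [0.3, -0.0, -2.1]
opening: 0.347
finger_force: 0.0
```

Call:
drive_tool --targets '[{"tx": 0,"ty": 0,"tz": -0.3,"wx": 0.111,"wy": 0.074,"wz": 0,"claw": -0.3},{"tx": 0,"ty": 0,"tz": -0.3,"wx": 0.111,"wy": 0.074,"wz": 0,"claw": -0.3},{"tx": 0,"ty": 0,"tz": -0.3,"wx": 0.111,"wy": 0.074,"wz": 0,"claw": -0.3},{"tx": 0,"ty": 0,"tz": -0.3,"wx": 0.111,"wy": 0.074,"wz": 0,"claw": -0.3},{"tx": 0,"ty": 0,"tz": -0.3,"wx": 0,"wy": 0,"wz": 0,"claw": -0.3},{"tx": 0,"ty": 0,"tz": 0,"wx": 0,"wy": 0,"wz": 0,"claw": -0.3},{"tx": 0,"ty": 0,"tz": 0,"wx": 0,"wy": 0,"wz": 0,"claw": -0.3},{"tx": 0,"ty": 0,"tz": 0,"wx": 0,"wy": 0,"wz": 0,"claw": -0.3}]'

```text
clock: 5.9
tool_pos: [0.5263, -0.0981, 0.1584]
eef_rot: [0.899, 0.274, -0.098, -0.327]
contact_force: [-0.2, -0.4, 0.1]
opening: 0.35
finger_force: 0.0
```

```bash
python3 m.py; cat > e.py <<'E'
from h import *
from scipy.spatial.transform import Rotation as R
s=r.get_state();M=R.from_quat(s['eef_rot'])
d=np.array([-.553,.833,0]);z=np.array([0,0,1.])
t=np.radians(50);u=np.cos(t)*d-np.sin(t)*z;n=np.sin(t)*d+np.cos(t)*z
G=R.from_matrix(np.c_[np.cross(-n,u),-n,u])
T=np.array([.4914,-.0462,.0653])
print('pos',s['tool_pos'].round(4),'tool y,z',M.as_matrix()[:,1:].T.round(3).tolist(),'want',(-n).round(3),u.round(3))
print('rotvec/60deg',((G*M.inv()).as_rotvec()/np.radians(60)).round(3),'dist units',((T-s['tool_pos'])/.03).round(3),'along u mm',(T-s['tool_pos'])@u*1000,'q',s['q'].round(2),'open',s['opening'])
E
python3 e.py
```

```text
scene 222 c [ 5.1 -0.4 52.2] n [0.685 0.015 0.728] tilt 43.3 top [-12.3 -17.5  66.7] low 34.26609225892862
side 197 c [ 6.8  1.7 51.2] n [0.656 0.02  0.755] tilt 41.0 top [ -7.1 -35.1  63.6] low 41.782099999820964
pos [ 0.5264 -0.0987  0.1583] tool y,z [[0.428, -0.637, -0.641], [-0.356, 0.533, -0.767]] want [ 0.424 -0.638 -0.643] [-0.355  0.535 -0.766]
rotvec/60deg [ 0.001  0.003 -0.004] dist units [-1.167  1.748 -3.101] along u mm 111.7879455854898 q [ 0.41  0.98 -0.17  1.45 -0.3   1.29 -0.53] open 0.3499553771355231
```

```bash
cat > w.py <<'E'
from h import *
from scipy.spatial.transform import Rotation as R
s=snap('wrist','w1.png');W=pts(s);st=r.get_state();M=R.from_quat(st['eef_rot']).as_matrix()
hsv=cv2.cvtColor(s['image'],cv2.COLOR_BGR2HSV)
C=np.array([.4865,-.0388]);d=np.array([-.553,.833]);e=np.array([.833,.553])
B=np.stack([(W[...,:2]-C)@d,(W[...,:2]-C)@e,W[...,2]],-1)*1000
m=(abs(B[...,0])<47)&(abs(B[...,1])<47)&(B[...,2]>8)&(B[...,2]<85)&(hsv[...,2]>110)&(hsv[...,1]<60)
p=B[m]
for _ in range(4):
    c=p.mean(0);nv=np.linalg.svd(p-c,full_matrices=False)[2][2];nv*=np.sign(nv[2]);p=p[abs((p-c)@nv)<2.5]
print(len(p),'c',c.round(1),'n',nv.round(3),'tilt',np.degrees(np.arccos(nv[2])).round(1))
k=p[p[:,2]>p[:,2].max()-1.5];print('top',k.mean(0).round(1),len(k),'y range',p[:,1].min(),p[:,1].max())
q=(W[m]-st['tool_pos'])@M*1000;k=q[q[:,2]<np.percentile(q[:,2],2)]
print('nearest rim in tool frame',k.mean(0).round(1),'min z',q[:,2].min().round(1))
E
python3 w.py
```

```text
1209 c [ 3.2  7.2 45.5] n [-0.071 -0.098  0.993] tilt 6.9
top [34.8 42.1 51.9] 169 y range -46.671619612821374 46.98495411601907
nearest rim in tool frame [27.5 46.  98. ] min z 96.5
```

View pics/w1.png

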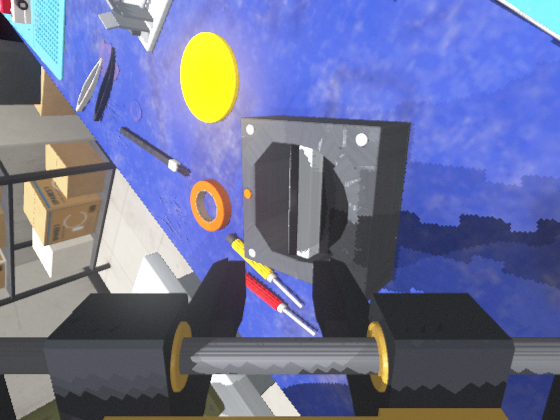

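The wrist view shows the orange dot at (248,193), a thin dark line at x=292 and a white band at x=300–325 in the pocket. The plate is nearly edge-on, so I read the depth along that row.

```bash
cat > prof.py <<'E'
from h import *
s=snap('wrist');W=pts(s)
C=np.array([.4865,-.0388]);d=np.array([-.553,.833]);e=np.array([.833,.553])
B=np.stack([(W[...,:2]-C)@d,(W[...,:2]-C)@e,W[...,2]],-1)*1000
for v in (170,200,235):
  print(v)
  for u in range(252,346,5): print(u,B[v,u].round(0).tolist(),s['image'][v,u].tolist(),end=' ')
E
python3 prof.py
```

```text
170
252 [47.0, 19.0, 52.0] [151, 140, 143] 257 [46.0, 19.0, 47.0] [87, 79, 86] 262 [45.0, 18.0, 41.0] [86, 77, 80] 267 [45.0, 17.0, 35.0] [86, 77, 83] 272 [46.0, 16.0, 27.0] [86, 79, 81] 277 [46.0, 15.0, 21.0] [82, 75, 77] 282 [45.0, 14.0, 14.0] [83, 75, 78] 287 [45.0, 13.0, 6.0] [81, 74, 73] 292 [-8.0, 29.0, 68.0] [65, 59, 60] 297 [-11.0, 29.0, 66.0] [59, 54, 55] 302 [2.0, 24.0, 42.0] [147, 143, 142] 307 [-4.0, 25.0, 43.0] [147, 145, 141] 312 [-7.0, 25.0, 42.0] [147, 145, 141] 317 [-7.0, 24.0, 34.0] [159, 157, 153] 322 [-7.0, 23.0, 27.0] [110, 107, 105] 327 [-12.0, 23.0, 28.0] [59, 55, 53] 332 [-16.0, 24.0, 28.0] [66, 60, 61] 337 [-35.0, 30.0, 51.0] [153, 144, 139] 342 [-39.0, 31.0, 52.0] [149, 142, 137] 200
252 [49.0, -8.0, 51.0] [142, 132, 134] 257 [45.0, -8.0, 48.0] [85, 76, 84] 262 [46.0, -9.0, 40.0] [81, 72, 78] 267 [46.0, -11.0, 34.0] [84, 76, 81] 272 [46.0, -12.0, 27.0] [84, 76, 80] 277 [45.0, -14.0, 21.0] [80, 74, 77] 282 [45.0, -15.0, 14.0] [78, 74, 76] 287 [46.0, -17.0, 5.0] [77, 71, 72] 292 [-15.0, 10.0, 77.0] [82, 76, 80] 297 [-18.0, 10.0, 74.0] [86, 83, 83] 302 [0.0, -0
[... 354 characters left out ...]
, 138, 136] 257 [42.0, -38.0, 52.0] [151, 142, 143] 262 [37.0, -37.0, 51.0] [86, 81, 86] 267 [36.0, -39.0, 45.0] [89, 84, 87] 272 [35.0, -40.0, 40.0] [88, 81, 86] 277 [33.0, -41.0, 35.0] [88, 82, 85] 282 [32.0, -43.0, 30.0] [86, 81, 84] 287 [30.0, -43.0, 25.0] [85, 80, 84] 292 [-15.0, -16.0, 75.0] [63, 59, 62] 297 [4.0, -31.0, 44.0] [140, 137, 135] 302 [-1.0, -30.0, 43.0] [152, 149, 147] 307 [-6.0, -28.0, 44.0] [149, 149, 145] 312 [-7.0, -30.0, 38.0] [143, 140, 139] 317 [-7.0, -32.0, 31.0] [149, 148, 144] 322 [-10.0, -32.0, 29.0] [54, 51, 51] 327 [-15.0, -31.0, 29.0] [57, 54, 56] 332 [-20.0, -30.0, 28.0] [46, 44, 46] 337 [-24.0, -29.0, 28.0] [47, 44, 45] 342 [-38.0, -20.0, 44.0] [87, 82, 82]
```

The dark strip at columns 290–299 is the plate's rim, at base coordinates (-16, 0, 75) mm and edge-on to the tool. I advance onto it and close.

Call:
drive_tool --targets '[{"tx": -0.165,"ty": 0.247,"tz": -0.433,"wx": 0,"wy": 0,"wz": 0,"claw": -0.3},{"tx": -0.165,"ty": 0.247,"tz": -0.433,"wx": 0,"wy": 0,"wz": 0,"claw": -0.3},{"tx": -0.165,"ty": 0.247,"tz": -0.433,"wx": 0,"wy": 0,"wz": 0,"claw": -0.3},{"tx": -0.165,"ty": 0.247,"tz": -0.433,"wx": 0,"wy": 0,"wz": 0,"claw": -0.3},{"tx": -0.165,"ty": 0.247,"tz": -0.433,"wx": 0,"wy": 0,"wz": 0,"claw": -0.3},{"tx": -0.165,"ty": 0.247,"tz": -0.433,"wx": 0,"wy": 0,"wz": 0,"claw": -0.3},{"tx": -0.165,"ty": 0.247,"tz": -0.433,"wx": 0,"wy": 0,"wz": 0,"claw": -0.3},{"tx": 0,"ty": 0,"tz": 0,"wx": 0,"wy": 0,"wz": 0,"claw": -0.3}]'

```text
clock: 6.9
tool_pos: [0.49, -0.0464, 0.0654]
eef_rot: [0.899, 0.273, -0.1, -0.328]
contact_force: [-0.4, 0.2, -0.7]
opening: 0.353
finger_force: 0.0
```

Call:
drive_tool --targets '[{"tx": 0,"ty": 0,"tz": 0,"wx": 0,"wy": 0,"wz": 0,"claw": -0.5},{"tx": 0,"ty": 0,"tz": 0,"wx": 0,"wy": 0,"wz": 0,"claw": -0.7},{"tx": 0,"ty": 0,"tz": 0,"wx": 0,"wy": 0,"wz": 0,"claw": -0.85},{"tx": 0,"ty": 0,"tz": 0,"wx": 0,"wy": 0,"wz": 0,"claw": -1},{"tx": 0,"ty": 0,"tz": 0,"wx": 0,"wy": 0,"wz": 0,"claw": -1},{"tx": 0,"ty": 0,"tz": 0,"wx": 0,"wy": 0,"wz": 0,"claw": -1},{"tx": 0,"ty": 0,"tz": 0,"wx": 0,"wy": 0,"wz": 0,"claw": -1},{"tx": 0,"ty": 0,"tz": 0,"wx": 0,"wy": 0,"wz": 0,"claw": -1}]' --force 25

```text
clock: 7.7
tool_pos: [0.4917, -0.0478, 0.066]
eef_rot: [0.899, 0.273, -0.099, -0.327]
contact_force: [0.7, -0.4, 2.9]
opening: 0.063
finger_force: 25.0
```

Call:
drive_tool --targets '[{"tx": 0.07,"ty": -0.1,"tz": 0.16,"wx": 0,"wy": 0,"wz": 0,"claw": -1},{"tx": 0.14,"ty": -0.21,"tz": 0.33,"wx": 0,"wy": 0,"wz": 0,"claw": -1},{"tx": 0.14,"ty": -0.21,"tz": 0.33,"wx": 0,"wy": 0,"wz": 0,"claw": -1},{"tx": 0.14,"ty": -0.21,"tz": 0.33,"wx": 0,"wy": 0,"wz": 0,"claw": -1},{"tx": 0.14,"ty": -0.21,"tz": 0.33,"wx": 0,"wy": 0,"wz": 0,"claw": -1},{"tx": 0.14,"ty": -0.21,"tz": 0.4,"wx": 0,"wy": 0,"wz": 0,"claw": -1},{"tx": 0.1,"ty": -0.1,"tz": 0.7,"wx": 0,"wy": 0,"wz": 0,"claw": -1},{"tx": 0,"ty": 0,"tz": 1,"wx": 0,"wy": 0,"wz": 0,"claw": -1}]' --force 40

```text
clock: 8.5
tool_pos: [0.5169, -0.0861, 0.1727]
eef_rot: [0.899, 0.272, -0.1, -0.328]
contact_force: [0.2, -0.3, -1.1]
opening: 0.061
finger_force: 40.0
```

Call:
drive_tool --targets '[{"tx": 0,"ty": 0.3,"tz": 1,"wx": 0,"wy": 0,"wz": 0,"claw": -1},{"tx": 0,"ty": 0.5,"tz": 0.5,"wx": -0.111,"wy": -0.074,"wz": 0,"claw": -1},{"tx": 0,"ty": 0.8,"tz": 0,"wx": -0.111,"wy": -0.074,"wz": 0,"claw": -1},{"tx": 0,"ty": 0.9,"tz": 0,"wx": -0.111,"wy": -0.074,"wz": 0,"claw": -1},{"tx": 0,"ty": 0.9,"tz": 0,"wx": -0.111,"wy": -0.074,"wz": 0,"claw": -1},{"tx": 0,"ty": 0.9,"tz": 0,"wx": -0.111,"wy": -0.074,"wz": 0,"claw": -1},{"tx": 0,"ty": 0.9,"tz": 0,"wx": 0,"wy": 0,"wz": 0.12,"claw": -1},{"tx": 0,"ty": 0.9,"tz": 0,"wx": 0,"wy": 0,"wz": 0.12,"claw": -1}]'

```text
clock: 9.3
tool_pos: [0.5159, 0.0998, 0.2184]
eef_rot: [0.911, 0.412, -0.002, -0.002]
contact_force: [0.2, -0.4, -0.9]
opening: 0.066
finger_force: 40.0
```

```bash
python3 - <<'E'
from h import *
a=snap('scene')['image'];b=snap('side')['image'];w=snap('wrist')['image']
cv2.imwrite('pics/p2.png',np.vstack([np.hstack([cv2.resize(a,(400,300)),cv2.resize(b,(400,300))]),np.hstack([cv2.resize(w,(400,300)),np.zeros((300,400,3),np.uint8)])]))
s=r.get_state();print(s['tool_pos'],s['eef_rot'],s['opening'],s['finger_force'],s['q'].round(2))
E
```

```text
[0.51692899 0.09874775 0.21800728] [ 0.91238231  0.40932365 -0.00175685 -0.00309629] 0.06622604838148698 39.98949863947928 [-0.28  0.6   0.01  1.9  -0.02  0.65 -0.98]
```

View pics/p2.png

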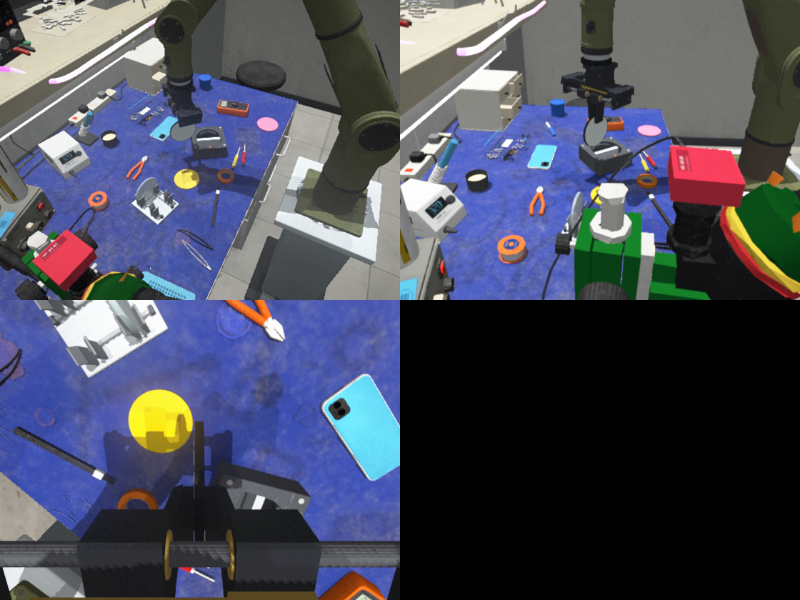

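The plate hangs upright in the fingers (top-left view (183,130)); the rack is ahead, at top-left (150,205). I move above the empty slot and turn to its direction.

Call:
drive_tool --targets '[{"tx": -0.114,"ty": 0.9,"tz": 0,"wx": 0,"wy": 0,"wz": 0.07,"claw": -1},{"tx": -0.114,"ty": 0.9,"tz": 0,"wx": 0,"wy": 0,"wz": 0.07,"claw": -1},{"tx": -0.114,"ty": 0.9,"tz": 0,"wx": 0,"wy": 0,"wz": 0.07,"claw": -1},{"tx": -0.114,"ty": 0.9,"tz": 0,"wx": 0,"wy": 0,"wz": 0.07,"claw": -1},{"tx": -0.114,"ty": 0.9,"tz": 0,"wx": 0,"wy": 0,"wz": 0.07,"claw": -1},{"tx": -0.114,"ty": 0.9,"tz": 0,"wx": 0,"wy": 0,"wz": 0.07,"claw": -1},{"tx": -0.114,"ty": 0.9,"tz": 0,"wx": 0,"wy": 0,"wz": 0.06,"claw": -1},{"tx": -0.114,"ty": 0.3,"tz": 0,"wx": 0,"wy": 0,"wz": 0,"claw": -1}]'

```text
clock: 10.25
tool_pos: [0.4901, 0.2959, 0.2178]
eef_rot: [0.783, 0.622, -0.002, -0.003]
contact_force: [-0.2, -0.3, -0.9]
opening: 0.064
finger_force: 40.0
```

```bash
cat > q.py <<'E'
from h import *
from scipy.spatial.transform import Rotation as R
st=r.get_state();M=R.from_quat(st['eef_rot']).as_matrix();p0=st['tool_pos']
a=np.radians(-12.7);X=np.array([np.cos(a),np.sin(a)]);Y=np.array([-X[1],X[0]]);S=np.array([.4895,.2967])
print('tcp',p0.round(4),'in slot',((p0[:2]-S)@X*1000).round(1),((p0[:2]-S)@Y*1000).round(1),'tool y',M[:,1].round(3),'z',M[:,2].round(3))
for n in('scene','side','wrist'):
    s=snap(n);W=pts(s)
    if n!='side': np.savez('q_%s.npz'%n,**s)
    T=(W-p0)@M*1000     # tool frame
    m=(abs(T[...,0])<60)&(abs(T[...,1])<8)&(T[...,2]>12)&(T[...,2]<100)
    p=T[m]
    if len(p)<30: print(n,len(p));continue
    for _ in range(4):
        c=p.mean(0);nv=np.linalg.svd(p-c,full_matrices=False)[2][2];nv*=np.sign(nv[1]);p=p[abs((p-c)@nv)<2.5]
    print(n,len(p),'c',c.round(1),'n',nv.round(3),'x',np.percentile(p[:,0],[1,99]).round(1),'zmax',np.percentile(p[:,2],99).round(1))
    L=np.stack([(W[...,:2]-S)@X,(W[...,:2]-S)@Y,W[...,2]],-1)*1000
    k=(L[...,2]>47)&(L[...,2]<62)&(abs(L[...,0])<16)&(abs(abs(L[...,1])-32)<14)
    for sg in(1,-1):
        q=L[k&(L[...,1]*sg>0)]
        if len(q): print('  cheeks',sg,len(q),'x',np.percentile(q[:,0],[2,98]).round(1),'y',np.percentile(q[:,1],[2,98]).round(1),'xpos+',q[q[:,0]>0].mean(0).round(1),'x-',q[q[:,0]<0].mean(0).round(1))
E
python3 q.py
python3 - <<'E'
import numpy as np,cv2
w=np.load('q_wrist.npz')['image'];s=np.load('q_scene.npz')['image'][190:330,160:300]
cv2.imwrite('pics/p3.png',np.hstack([cv2.resize(w,(400,300)),cv2.resize(s,(400,300),interpolation=2)]))
E
```

```text
tcp [0.4901 0.2959 0.2178] in slot 0.7 -0.7 tool y [ 0.974 -0.226 -0.007] z [-0.006  0.002 -1.   ]
scene 513 c [10.5 -2.6 44.5] n [-0.     1.    -0.001] x [-26.4  44.6] zmax 78.2
  cheeks 1 65 x [-12.8  13.6] y [21.5 42.9] xpos+ [ 9.6 32.6 52.6] x- [-11.6  32.4  56.2]
  cheeks -1 56 x [-12.2  14. ] y [-42.8 -21.5] xpos+ [ 10.3 -32.1  53.1] x- [-10.9 -30.5  54.9]
side 321 c [11.3 -4.9 38.5] n [-0.017  1.    -0.002] x [-36.6  46.7] zmax 69.6
  cheeks -1 8 x [ 9.8 12.7] y [-31.8 -20. ] xpos+ [ 11.4 -24.3  56. ] x- [nan nan nan]
wrist 326 c [40.  -1.  21.3] n [ 0.968  0.004 -0.25 ] x [36.3 42.7] zmax 37.4
  cheeks 1 496 x [-14.2  11.8] y [19.8 40.8] xpos+ [ 8.3 30.6 54.4] x- [-10.8  30.3  54.4]
  cheeks -1 351 x [-13.8  12.2] y [-44.1 -23.1] xpos+ [  8.7 -33.   54.4] x- [-11.5 -33.3  56.6]q.py:20: RuntimeWarning: Mean of empty slice.
  if len(q): print('  cheeks',sg,len(q),'x',np.percentile(q[:,0],[2,98]).round(1),'y',np.percentile(q[:,1],[2,98]).round(1),'xpos+',q[q[:,0]>0].mean(0).round(1),'x-',q[q[:,0]<0].mean(0).round(1))
  ret = um.true_divide(
```

View pics/p3.png

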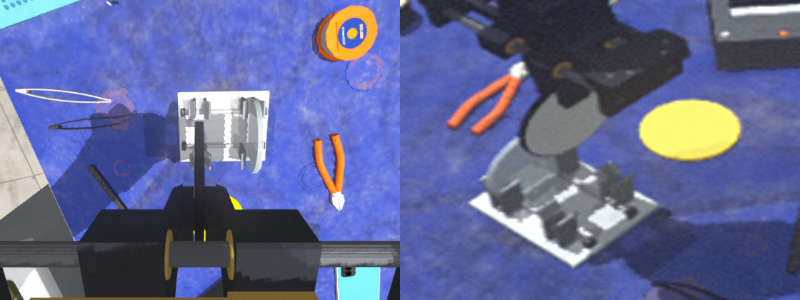

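The wrist view has the plate edge over the empty slot (left picture (200,150)), and the cheek measurements put the slot within about 1 mm of the TCP. I lower it.

Call:
drive_tool --targets '[{"tx": -0.03,"ty": 0.01,"tz": -0.35,"wx": 0,"wy": 0,"wz": 0,"claw": -1},{"tx": 0,"ty": 0,"tz": -0.4,"wx": 0,"wy": 0,"wz": 0,"claw": -1},{"tx": 0,"ty": 0,"tz": -0.4,"wx": 0,"wy": 0,"wz": 0,"claw": -1},{"tx": 0,"ty": 0,"tz": -0.4,"wx": 0,"wy": 0,"wz": 0,"claw": -1},{"tx": 0,"ty": 0,"tz": -0.4,"wx": 0,"wy": 0,"wz": 0,"claw": -1},{"tx": 0,"ty": 0,"tz": -0.4,"wx": 0,"wy": 0,"wz": 0,"claw": -1},{"tx": 0,"ty": 0,"tz": -0.25,"wx": 0,"wy": 0,"wz": 0,"claw": -1},{"tx": 0,"ty": 0,"tz": 0,"wx": 0,"wy": 0,"wz": 0,"claw": -1}]'

```text
clock: 11.2
tool_pos: [0.4885, 0.2944, 0.1387]
eef_rot: [0.783, 0.622, -0.003, -0.002]
contact_force: [0.5, 0.2, -1.3]
opening: 0.063
finger_force: 40.0
```

Call:
drive_tool --targets '[{"tx": 0,"ty": 0,"tz": -0.17,"wx": 0,"wy": 0,"wz": 0,"claw": -1},{"tx": 0,"ty": 0,"tz": -0.17,"wx": 0,"wy": 0,"wz": 0,"claw": -1},{"tx": 0,"ty": 0,"tz": -0.17,"wx": 0,"wy": 0,"wz": 0,"claw": -1},{"tx": 0,"ty": 0,"tz": -0.17,"wx": 0,"wy": 0,"wz": 0,"claw": -1},{"tx": 0,"ty": 0,"tz": -0.17,"wx": 0,"wy": 0,"wz": 0,"claw": -1},{"tx": 0,"ty": 0,"tz": -0.17,"wx": 0,"wy": 0,"wz": 0,"claw": -1},{"tx": 0,"ty": 0,"tz": -0.17,"wx": 0,"wy": 0,"wz": 0,"claw": -1},{"tx": 0,"ty": 0,"tz": 0,"wx": 0,"wy": 0,"wz": 0,"claw": -1}]'

```text
clock: 12.0
tool_pos: [0.4888, 0.2945, 0.1035]
eef_rot: [0.783, 0.622, -0.003, -0.002]
contact_force: [0.5, 0.6, -0.8]
opening: 0.063
finger_force: 40.0
```

Call:
drive_tool --targets '[{"tx": 0,"ty": 0,"tz": -0.06,"wx": 0,"wy": 0,"wz": 0,"claw": -1},{"tx": 0,"ty": 0,"tz": -0.06,"wx": 0,"wy": 0,"wz": 0,"claw": -1},{"tx": 0,"ty": 0,"tz": -0.06,"wx": 0,"wy": 0,"wz": 0,"claw": -1},{"tx": 0,"ty": 0,"tz": -0.06,"wx": 0,"wy": 0,"wz": 0,"claw": -1},{"tx": 0,"ty": 0,"tz": -0.06,"wx": 0,"wy": 0,"wz": 0,"claw": -1},{"tx": 0,"ty": 0,"tz": -0.06,"wx": 0,"wy": 0,"wz": 0,"claw": -1},{"tx": 0,"ty": 0,"tz": -0.06,"wx": 0,"wy": 0,"wz": 0,"claw": -1},{"tx": 0,"ty": 0,"tz": 0,"wx": 0,"wy": 0,"wz": 0,"claw": -1}]'

```text
clock: 12.8
tool_pos: [0.489, 0.2947, 0.0915]
eef_rot: [0.783, 0.622, -0.002, -0.002]
contact_force: [-0.7, -0.4, -2.1]
opening: 0.064
finger_force: 40.0
```

Call:
drive_tool --targets '[{"tx": 0,"ty": 0,"tz": -0.03,"wx": 0,"wy": 0,"wz": 0,"claw": -1},{"tx": 0,"ty": 0,"tz": -0.03,"wx": 0,"wy": 0,"wz": 0,"claw": -1},{"tx": 0,"ty": 0,"tz": -0.03,"wx": 0,"wy": 0,"wz": 0,"claw": -1},{"tx": 0,"ty": 0,"tz": 0,"wx": 0,"wy": 0,"wz": 0,"claw": -1},{"tx": 0,"ty": 0,"tz": 0,"wx": 0,"wy": 0,"wz": 0,"claw": -1},{"tx": 0,"ty": 0,"tz": 0,"wx": 0,"wy": 0,"wz": 0,"claw": -1},{"tx": 0,"ty": 0,"tz": 0,"wx": 0,"wy": 0,"wz": 0,"claw": -1},{"tx": 0,"ty": 0,"tz": 0,"wx": 0,"wy": 0,"wz": 0,"claw": -1}]'

```text
clock: 13.6
tool_pos: [0.4895, 0.2951, 0.0898]
eef_rot: [0.783, 0.622, -0.002, -0.002]
contact_force: [-0.2, 0.3, 5.7]
opening: 0.063
finger_force: 40.0
```

It makes contact at the expected height, so I release gently and back straight up.

Call:
drive_tool --targets '[{"tx": 0,"ty": 0,"tz": 0,"wx": 0,"wy": 0,"wz": 0,"claw": -0.8},{"tx": 0,"ty": 0,"tz": 0,"wx": 0,"wy": 0,"wz": 0,"claw": -0.7},{"tx": 0,"ty": 0,"tz": 0,"wx": 0,"wy": 0,"wz": 0,"claw": -0.6},{"tx": 0,"ty": 0,"tz": 0,"wx": 0,"wy": 0,"wz": 0,"claw": -0.5},{"tx": 0,"ty": 0,"tz": 0,"wx": 0,"wy": 0,"wz": 0,"claw": -0.5},{"tx": 0,"ty": 0,"tz": 0,"wx": 0,"wy": 0,"wz": 0,"claw": -0.5},{"tx": 0,"ty": 0,"tz": 0,"wx": 0,"wy": 0,"wz": 0,"claw": -0.5},{"tx": 0,"ty": 0,"tz": 0,"wx": 0,"wy": 0,"wz": 0,"claw": -0.5}]' --force 5

```text
clock: 14.4
tool_pos: [0.4892, 0.2948, 0.089]
eef_rot: [0.783, 0.622, -0.002, -0.002]
contact_force: [0.5, -0.5, 0.2]
opening: 0.254
finger_force: 0.0
```

Call:
drive_tool --targets '[{"tx": 0,"ty": 0,"tz": 0.2,"wx": 0,"wy": 0,"wz": 0,"claw": -0.5},{"tx": 0,"ty": 0,"tz": 0.3,"wx": 0,"wy": 0,"wz": 0,"claw": -0.5},{"tx": 0,"ty": 0,"tz": 0.5,"wx": 0,"wy": 0,"wz": 0,"claw": -0.5},{"tx": 0,"ty": 0,"tz": 0.8,"wx": 0,"wy": 0,"wz": 0,"claw": -0.5},{"tx": 0,"ty": 0,"tz": 0.9,"wx": 0,"wy": 0,"wz": 0,"claw": -0.5},{"tx": 0,"ty": -0.5,"tz": 0.9,"wx": 0,"wy": 0,"wz": 0,"claw": -0.5},{"tx": 0,"ty": -0.5,"tz": 0.9,"wx": 0,"wy": 0,"wz": 0,"claw": -0.5},{"tx": 0,"ty": 0,"tz": 0,"wx": 0,"wy": 0,"wz": 0,"claw": -0.5}]'

```text
clock: 15.2
tool_pos: [0.4916, 0.2633, 0.2282]
eef_rot: [0.784, 0.621, 0.001, -0.001]
contact_force: [0.5, 0.2, -0.2]
opening: 0.252
finger_force: 0.0
```

```bash
python3 - <<'E'
from h import *
a=np.radians(-12.7);X=np.array([np.cos(a),np.sin(a)]);Y=np.array([-X[1],X[0]]);S=np.array([.4895,.2967])
s=snap('scene');W=pts(s);w=snap('wrist')['image']
L=np.stack([(W[...,:2]-S)@X,(W[...,:2]-S)@Y,W[...,2]],-1)*1000
for x0 in(0,64):
    p=L[(abs(L[...,0]-x0)<12)&(abs(L[...,1])<55)&(L[...,2]>63)&(L[...,2]<120)]
    c=p.mean(0);nv=np.linalg.svd(p-c,full_matrices=False)[2][2]
    print(x0,len(p),c.round(1),nv.round(3),'y',np.percentile(p[:,1],[1,99]).round(1),'top',p[:,2].max().round(1))
cv2.imwrite('pics/p4.png',np.hstack([cv2.resize(w,(400,300)),cv2.resize(s['image'][210:330,170:290],(400,300),interpolation=2)]))
print(r.get_state()['contact_force'])
E
```

```text
0 327 [-1.3  3.4 81.4] [-0.998  0.023  0.061] y [-39.2  41.9] top 101.2
64 324 [62.6  3.8 81.4] [-0.999  0.003  0.045] y [-38.4  43.1] top 100.9
[ 0.20306525 -0.18882628  0.01452538]
```

View pics/p4.png

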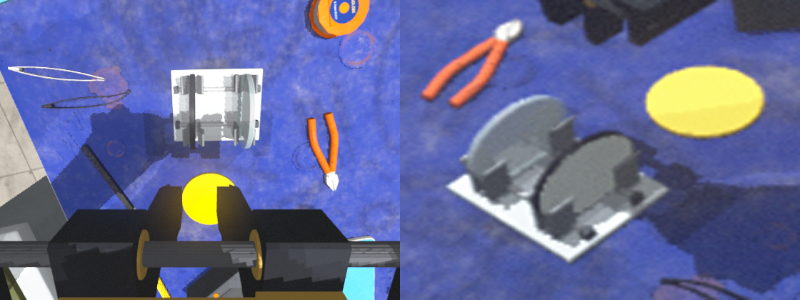

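The plate stands in its slot (right picture (590,185)), upright beside the undisturbed clear plate. Its top is at 101 mm and its tilt about 4°, and the gripper is clear. I hand the job in.

```bash
python3 -c "
from plant import workorder
print(workorder.finish_job())"
```

```text
the job is handed in; nothing more can be done
None
```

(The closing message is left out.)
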